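# Seat a die plate in the corner jig and set the hold-down nut

### The job

Push the brass die plate square and flush into the corner of the jig's two steel fences. Then turn the knurled nut of the blue hold-down strap clockwise until it bottoms out, back it off a quarter turn, and finish still gripping the nut there so that it cannot creep: do not let go at the end. The plate must stay in the corner, and the other things on the bench must be left where they are.

Things in the scene. Friction and masses are not known exactly. Their poses are not given: they have to be found in the camera images.
- jig: Fixed dark wooden board of the corner jig. Origin on the bench surface (height 0); offsets given as 'jig' are in its frame (x roughly away from the robot, y roughly to its left; yaw varies up to 0.25 rad either way). The board covers jig x -125 to 145, y -110 to 120 mm, top 18 mm above the bench. A steel stud, 12 mm diameter, stands at jig x = 105, y = 85 mm, its tip 90 mm above the bench.
- corner (a point): Where the inner faces of the two bright steel fence bars (14 mm high, 12 mm thick, on the board) meet, at the board's top: jig x = 70, y = 60, z = 18 mm; axes as the jig's. The far fence's inner face is at jig x = 70 (y -70 to 72), the left fence's at jig y = 60 (x -80 to 70).
- plate: Loose brass die plate, 90 mm along its x, 60 mm along its y, 16 mm thick, 0.3 to 0.5 kg, flat on the jig board, 25 to 65 mm short of its place along each of the jig's axes and turned up to 0.3 rad; round ornament on top. Origin at the centre of its underside. Seated, it is at jig x = 25, y = 30, z = 18 mm, axes along the jig's.
- plate_corner (a point): Bottom corner of the plate at its x = 45, y = 30 mm: the one that goes into the fence corner. Axes as the plate's.
- nut: Round knurled aluminium nut, 33 mm diameter, 28 mm high, with a red mark on top and side towards its own x axis. Origin on its axis (jig x = 105, y = 85 mm) at its foot, 43.4 mm above the bench when bottomed out, its axes then along the jig's. Grip it from above at any yaw, fingertips just above the strap, whose top is 1 mm below the nut; nothing else near is higher. The stud sticks out 19 mm.
- thread (a joint): Turn of the nut on its thread, rad: 0 = bottomed out (hard stop), growing as it unscrews (anticlockwise from above), at most 7; it starts already on the thread, 2.5 to 4.8 rad from the bottom. Clockwise tightens; 4 mm of height per turn; drag about 0.04 N m, stays where left. At the stop it slips in fingers that turn on. A quarter turn back from the stop is 1.57.
- strap (a joint): Height (m) of the blue hold-down strap (105 x 24 x 8 mm) above its lowest place. Carried up and down by the nut, it does not turn and reaches from the stud over the fence corner. 0 when the nut is bottomed out, its underside then 0.4 mm above the seated plate's top; 1.5 to 3.1 mm at the start, so the plate slides under it. Its heel is over a steel step at jig x = 126, y = 102 mm, top at 34 mm.
- spare_nut: Bystander, to be left alone: spare dark steel round nut, 30 mm diameter, 14 mm high, lying flat on the jig board near the board's far right corner, away from the fences; origin at the centre of its underside.
- hammer: Bystander, to be left alone: small hammer lying on the bench to the robot's right of the jig, 220 mm long; origin under its middle.
- polish: Bystander, to be left alone: squat jar with white cap, 48 mm diameter, 70 mm high, standing to the left of the jig; origin at the centre of its underside.
- flux: Bystander, to be left alone: amber glass jar with red cap, 48 mm diameter, 90 mm high, standing to the left of the jig; origin at the centre of its underside.
- soldering_block: Bystander, to be left alone: off-white block 100 x 70 x 25 mm on the bench to the right of the jig; origin at the centre of its underside.
- dapping_punch: Bystander, to be left alone: steel punch, 24 mm diameter, 60 mm high, standing on its end to the left of the jig; origin at the centre of its underside.
- tool_pot: Bystander, to be left alone: terracotta open cup, 76 mm diameter, 100 mm high, standing to the left of the jig; origin at the centre of its underside.
Things that resemble listed ones, but are neither listed nor needed, are in the scene too. There is more than one size of the plate; the job needs the middle-sized.

How it is judged:
By the outcome, as a careful person would: the job done as asked, in the order asked, and still so for the second after the job is handed in, while the arm keeps its last pose, push and grip.
It also fails if it takes over 72 s, if anything falls off the work surface, if the arm or the gripper's body presses on something with over 40 N, if the wrist force passes 120 N, or if a joint passes its speed limit or range.

### The arm

A 6-joint arm with a two-finger parallel gripper is mounted at the origin on the work surface. World frame = base frame: x ahead of the robot, y to its left, z up, the work surface at z = 0. Lengths are in m, angles in rad, forces in N, time in s.
With the tool pointing down it reaches from about 0.425 to 0.95 m from the base axis. Payload 14.7 kg.
Tool frame: the origin (TCP) lies on the mounting face of the last link; the fingertips stand 173 mm ahead of it and the grasp point (between the pads) lies 155 mm ahead of it (robot.finger_overhang is the distance from the TCP to the fingertips, in m); z points along the fingers, y is the line along which they close (so a half turn about z gives the same grasp; the last joint's range is limited). The gripper opens to 85 mm and grips with 20 to 120 N. Pads are 22 mm wide; open, the fingers measure 114 mm over their backs; the gripper's body (76 mm by 85 mm) begins 54 mm behind the grasp point. The pads swing forward as they close: fully open they stand 13 mm farther back than shut.
Start: joints at [1.073, 0.48, 1.596, -0, 1.065, -0.047], TCP at [0.283, 0.585, 0.405] pointing down, gripper open.
Joint ranges: [-2.75, 2.75], [-0.82, 2.05], [0.23, 2.67], [-1.56, 4.7], [0.09, 2.69], [-2.92, 2.92]. Speed limits (rad/s): [1.89, 1.89, 2.39, 3.01, 3.01, 3.01].

### API

Orientations are given as a rotation vector (axis times angle).
In Python, from rig import robot, viewer, job gives the robot as it stands. The module is installed in compiled form; this text tells all that it offers.
- The arm moves only by the tool step_arm, never from a script. Its argument "series" is a list of rows, each an object of numbers: "x", "y", "z": the shift along the tool's x, y, z in m; "spin": the turn about the tool's z in rad. A call has 1 to 10 rows; each row is the pose to reach, as a shift and turn from the pose commanded when the call began, along the tool's axes at that moment; what a row does not reach only later rows make up. A row lasts 1/12 s, in which the tool goes at most 41.7 mm and 7.16 degrees, less where a joint would pass 70% of its speed; a pose out of reach is approached as far as the arm can. A call with a gripper value outside its range is refused whole. "gripper" is the opening, from 0 (shut) to 1 (fully open), set as the call begins (left out, the last holds). The fingers move at their own pace and stop on an object; "newtons" is the grip in N (left out, the last holds). Time passes only in rows, so rows that repeat a pose let the fingers close. It gives the time, the measured TCP pose, the force, the opening and the grip force at its end, in the units of the state.
- robot.sense(): the state, without advancing time (a new reading comes with each control period).
- viewer.camera(name): name is "scene" or "top" or "wrist"; returns the picture (400x640x3 uint8, red, green, blue); there is no depth.
- viewer.calibration(name): a dict with "mtx" (3x3 intrinsics, pixels), "R" (3x3) and "t" (3): a world point X has camera coordinates R X + t. Camera axes: x right, y down, z forward; pixel columns grow to the right and rows downward; lengths in m; the calibration is good to about 2 mm. A picture is of the moment at which its call begins: read the wrist's pose just before it. calibration takes no time and is no camera call; for the wrist camera it gives the pose at the moment of the call.
- job.finish_job(): hands the job in; it is judged then, once.
The state is a dict: "time_s": time; "joints": joint angles; "dq": joint speeds; "tau": joint torques, N m; "ee_pos": TCP position; "eef_rot": TCP orientation; "ft_force": force on the tool from outside, world axes, zero at the start; "wrist_torque": the same for the moment, N m; "opening": finger opening in m; "grip_force": force on a finger pad.
Only numpy, scipy, OpenCV 4.12 (cv2) and the standard library are available. Lean on these libraries where they do the work, as an engineer would, in place of code of your own. Each camera call takes 0.05 s, during which the arm holds its last target. There are 200 camera calls.

## Working session

There is one attempt and no reset: what is moved stays moved. The work goes in short steps, Python scripts to look and compute and a tool call to move; the robot and the scene stay as the last step left them, time stands still between calls to the robot, and variables do not carry over. Pictures are saved under pics/ and viewed, at most 10 in all, crops included, and the job is handed in when it is done.

Besides the shell and the picture viewer there is one more tool, called after "Emit:" by a JSON object that holds its "method" and its "body". step_arm: Moves the arm, as the interface text tells. Its arguments: {"type":"object","properties":{"series":{"type":"array"},"gripper":{"type":"number"},"newtons":{"type":"number"}},"required":["series"]}

```bash
mkdir -p pics; ls
python3 - <<'E'
from rig import robot, viewer
import cv2
s=robot.sense(); print({k:s[k] for k in ('time_s','ee_pos','eef_rot','ft_force','opening')}, robot.finger_overhang)
for n in ('top','scene'):
    cv2.imwrite(f'pics/{n}0.png', viewer.camera(n)[:,:,::-1])
    c=viewer.calibration(n); print(n,c)
E
```

```text
pics
{'time_s': 0.0, 'ee_pos': array([0.28306457, 0.58489751, 0.40406942]), 'eef_rot': array([-7.02067650e-01, -3.06179538e+00,  1.82860055e-03]), 'ft_force': array([-0.1141191 , -0.40696582, -0.19170763]), 'opening': 0.08524532620880498} 0.1734
top {'mtx': array([[507.99275258,   0.        , 323.60048279],
       [  0.        , 507.99275258, 202.49428198],
       [  0.        ,   0.        ,   1.        ]]), 'R': array([[ 1.38185942e-02, -9.99899257e-01,  3.24377057e-03],
       [-9.84434980e-01, -1.41731685e-02, -1.75176746e-01],
       [ 1.75205072e-01, -7.72584852e-04, -9.84531658e-01]]), 't': array([-0.0345026 ,  0.4993335 ,  1.17762821])}
scene {'mtx': array([[369.6039465 ,   0.        , 325.05205924],
       [  0.        , 369.6039465 , 189.44928974],
       [  0.        ,   0.        ,   1.        ]]), 'R': array([[ 0.78900524,  0.61418436,  0.01575743],
       [ 0.51258688, -0.64391656, -0.5680019 ],
       [-0.33871141,  0.45623353, -0.82287639]]), 't': array([-0.37370403, -0.23339146,  1.07787289])}
```

View pics/top0.png

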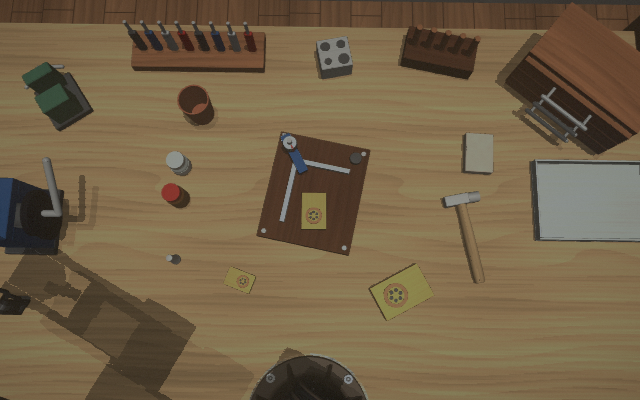

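View pics/scene0.png

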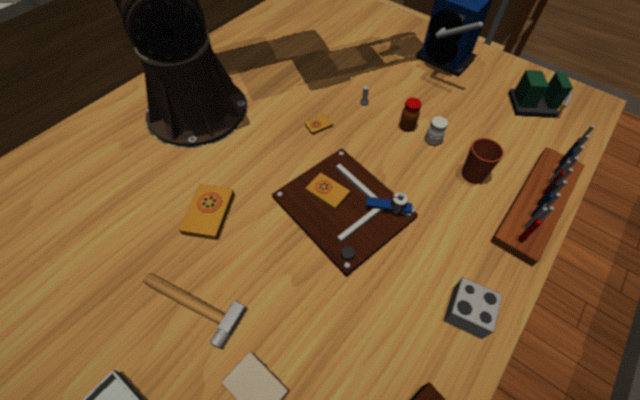

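The top view shows the jig board with corners near (282,132), (370,150), (349,255) and (257,237). The middle-sized plate is at (314,211), the nut at (289,142), and the fences meet near (297,164). The other two plates are off the board, at (240,280) and (401,292).

```bash
cat > h.py <<'E'
import numpy as np, cv2
from rig import robot, viewer
from scipy.spatial.transform import Rotation as Ro
def ray(c,uv,z):
    uv=np.atleast_2d(np.asarray(uv,float)); p=np.c_[uv,np.ones(len(uv))]@np.linalg.inv(c['mtx']).T@c['R']
    o=-c['R'].T@c['t']; return o+p*((z-o[2])/p[:,2])[:,None]
def proj(c,X):
    q=(np.atleast_2d(X)@c['R'].T+c['t'])@c['mtx'].T; return q[:,:2]/q[:,2:]
def biggest(m,near=None):
    cs,_=cv2.findContours(m.astype(np.uint8),cv2.RETR_EXTERNAL,cv2.CHAIN_APPROX_NONE)
    if near is not None: cs=[k for k in cs if cv2.pointPolygonTest(k,near,True)>-25]
    return max(cs,key=cv2.contourArea)
def rect(c,k,z):
    W=ray(c,k[:,0,:],z)[:,:2].astype(np.float32); return cv2.minAreaRect(W*1000)
E
python3 - <<'E'
from h import *
im=cv2.imread('pics/top0.png'); c=viewer.calibration('top')
hsv=cv2.cvtColor(im,cv2.COLOR_BGR2HSV)
for p in [(330,190),(275,220),(320,200),(300,190),(255,200),(325,166),(298,160)]: print(p,hsv[p[1],p[0]])
m=np.zeros(im.shape[:2],np.uint8); m[100:270,240:385]=1
k=biggest((hsv[...,2]<75)&(m>0)); print('board',rect(c,cv2.convexHull(k),.018))
k=biggest((hsv[...,1]>120)&(hsv[...,2]>110)&(hsv[...,0]>18)&(hsv[...,0]<35)&(m>0),(314,205)); r=rect(c,k,.034); print('plate',r)
b=ray(c,[[282,132],[370,150],[349,255],[257,237]],.018); print(b, b.mean(0))
print(viewer.calibration('wrist'))
E
```

```text
(330, 190) [ 11 129  71]
(275, 220) [ 12 131  78]
(320, 200) [ 24 121 137]
(300, 190) [ 10 124  74]
(255, 200) [ 20  98 138]
(325, 166) [ 90   9 145]
(298, 160) [108 118  99]
board ((529.9719848632812, -4.196258544921875), (225.9918212890625, 270.02520751953125), 78.47955322265625)
plate ((506.1836853027344, -2.843038558959961), (37.00230407714844, 55.9449462890625), 0.8284721374511719)
[[ 0.68324818  0.0797904   0.018     ]
 [ 0.63959778 -0.14181031  0.018     ]
 [ 0.37661131 -0.09054685  0.018     ]
 [ 0.41704345  0.13296805  0.018     ]] [ 0.52912518 -0.00489968  0.018     ]
{'mtx': array([[317.08569134,   0.        , 317.10312537],
       [  0.        , 317.08569134, 199.85261306],
       [  0.        ,   0.        ,   1.        ]]), 'R': array([[ 0.43517578,  0.90034224, -0.00242784],
       [ 0.86671504, -0.41818909,  0.2718877 ],
       [ 0.24377669, -0.12042319, -0.96232592]]), 't': array([-0.64778213, -0.03572133,  0.37933072])}
```

Emit:
{"method": "step_arm", "body": {"series": [{"x": -0.027, "y": -0.03, "z": 0.005, "spin": -0.03}, {"x": -0.054, "y": -0.06, "z": 0.01, "spin": -0.06}, {"x": -0.081, "y": -0.09, "z": 0.015, "spin": -0.09}, {"x": -0.108, "y": -0.12, "z": 0.02, "spin": -0.12}, {"x": -0.135, "y": -0.15, "z": 0.025, "spin": -0.15}, {"x": -0.162, "y": -0.18, "z": 0.03, "spin": -0.18}, {"x": -0.189, "y": -0.21, "z": 0.035, "spin": -0.21}, {"x": -0.216, "y": -0.24, "z": 0.04, "spin": -0.23}, {"x": -0.243, "y": -0.27, "z": 0.045, "spin": -0.25}, {"x": -0.27, "y": -0.3, "z": 0.05, "spin": -0.25}]}}

```text
time_s: 0.93
ee_pos: [0.3954, 0.1956, 0.3545]
eef_rot: [0.312, 3.126, 0.0]
ft_force: [1.3, 0.4, 0.0]
opening: 0.0854
grip_force: 0.0
```

```bash
cat >> h.py <<'E'
def axes():
    s=robot.sense(); R=Ro.from_rotvec(s['eef_rot']).as_matrix(); return s,R
def togo(p,yaw=None):
    "tool shift to world TCP p and spin to tool-y yaw"
    s,R=axes(); d=R.T@(np.array(p)-s['ee_pos']); y=np.arctan2(R[1,1],R[0,1])
    print('t %.2f pos %s yaw %.4f q6 %.3f F %s'%(s['time_s'],s['ee_pos'].round(4),y,s['joints'][5],s['ft_force'].round(1)))
    print('shift',d.round(4),'spin',None if yaw is None else round((y-yaw+np.pi)%(2*np.pi)-np.pi,4))
E
python3 -c "
from h import *
togo([.45,0,.32],1.37)"
```

```text
t 0.93 pos [0.3954 0.1956 0.3545] yaw 1.3718 q6 -0.981 F [1.3 0.4 0. ]
shift [-0.0922 -0.1809  0.0345] spin 0.0018
```

Emit:
{"method": "step_arm", "body": {"series": [{"x": -0.018, "y": -0.036, "z": 0.007}, {"x": -0.036, "y": -0.072, "z": 0.014}, {"x": -0.054, "y": -0.108, "z": 0.021}, {"x": -0.072, "y": -0.144, "z": 0.028}, {"x": -0.09, "y": -0.18, "z": 0.034}, {"x": -0.092, "y": -0.18, "z": 0.034}, {"x": -0.092, "y": -0.18, "z": 0.034}, {"x": -0.092, "y": -0.18, "z": 0.034}]}}

```text
$.series[0]: bad value
```

```bash
python3 -c "
from h import *
togo([.45,0,.32],1.37)
c=viewer.calibration('wrist'); im=viewer.camera('wrist')[:,:,::-1]
cv2.imwrite('pics/w1.png',im); np.savez('w1.npz',**c)"
```

```text
t 0.93 pos [0.3954 0.1956 0.3545] yaw 1.3718 q6 -0.981 F [1.3 0.4 0. ]
shift [-0.0922 -0.1809  0.0345] spin 0.0018
```

View pics/w1.png

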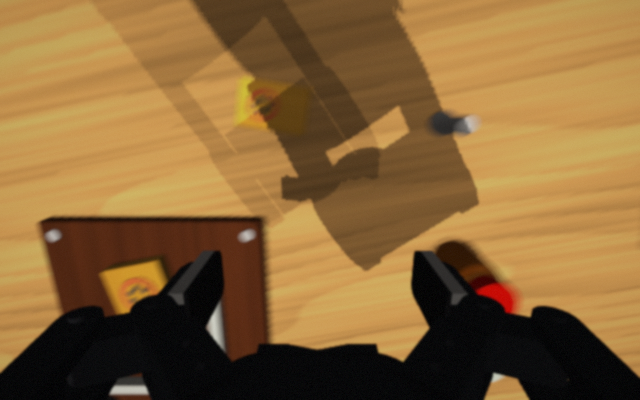

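The wrist camera has its image top towards the robot, and the gripper hides the lower third. I'll look again from beyond the jig. This picture shows only part of the jig (board at lower left, plate near (135,290)).

Emit:
{"method": "step_arm", "body": {"series": [{"x": -0.037, "y": -0.013, "z": 0, "spin": 0}, {"x": -0.074, "y": -0.026, "z": 0, "spin": 0}, {"x": -0.111, "y": -0.039, "z": 0, "spin": 0}, {"x": -0.148, "y": -0.052, "z": 0, "spin": 0}, {"x": -0.185, "y": -0.065, "z": 0, "spin": 0}, {"x": -0.222, "y": -0.078, "z": 0, "spin": 0}, {"x": -0.26, "y": -0.092, "z": 0, "spin": 0}, {"x": -0.295, "y": -0.105, "z": 0, "spin": 0}, {"x": -0.33, "y": -0.118, "z": 0, "spin": 0}, {"x": -0.355, "y": -0.127, "z": 0, "spin": 0}]}}

```text
time_s: 1.82
ee_pos: [0.7202, 0.0001, 0.3542]
eef_rot: [0.316, 3.125, -0.0]
ft_force: [0.3, -0.3, -0.5]
opening: 0.0854
grip_force: 0.0
```

Emit:
{"method": "step_arm", "body": {"series": [{"x": 0, "y": 0, "z": 0, "spin": 0}, {"x": 0, "y": 0, "z": 0, "spin": 0}, {"x": 0, "y": 0, "z": 0, "spin": 0}, {"x": 0, "y": 0, "z": 0, "spin": 0}]}}

```text
time_s: 2.15
ee_pos: [0.7172, 0.0028, 0.3545]
eef_rot: [-0.314, -3.125, -0.0]
ft_force: [0.3, 0.6, -0.0]
opening: 0.0857
grip_force: 0.0
```

```bash
python3 -c "
from h import *
togo([.72,0,.36],1.37)
c=viewer.calibration('wrist'); im=viewer.camera('wrist')[:,:,::-1]
cv2.imwrite('pics/w2.png',im); np.savez('w2.npz',**c)"
```

```text
t 2.15 pos [0.7172 0.0028 0.3545] yaw 1.3705 q6 -1.409 F [ 0.3  0.6 -0. ]
shift [-0.0033 -0.0022 -0.0055] spin 0.0005
```

View pics/w2.png

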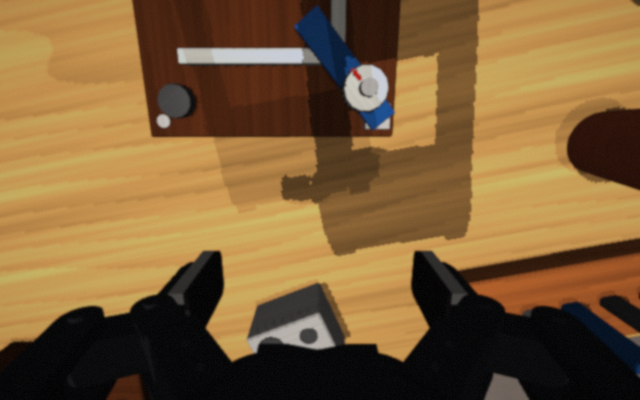

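Wrist view 2: the nut is at about (366,88) with its red mark towards upper left at (356,74). The far fence lies at rows 48-64, the far board edge at row 136 (columns 151-392) and the spare nut at (175,101). I'll step back so the plate comes into view too.

Emit:
{"method": "step_arm", "body": {"series": [{"x": 0.03, "y": 0, "z": 0, "spin": 0}, {"x": 0.06, "y": 0, "z": 0, "spin": 0}, {"x": 0.09, "y": 0, "z": 0.01, "spin": 0}, {"x": 0.11, "y": 0, "z": 0.02, "spin": 0}, {"x": 0.11, "y": 0, "z": 0.02, "spin": 0}, {"x": 0.11, "y": 0, "z": 0.02, "spin": 0}]}}

```text
time_s: 2.7
ee_pos: [0.609, 0.0249, 0.335]
eef_rot: [-0.313, -3.125, 0.0]
ft_force: [0.4, 0.7, 0.6]
opening: 0.0852
grip_force: 0.0
```

```bash
python3 -c "
from h import *
togo([.60,0,.33],1.37)
c=viewer.calibration('wrist'); im=viewer.camera('wrist')[:,:,::-1]
cv2.imwrite('pics/w3.png',im); np.savez('w3.npz',**c)"
```

```text
t 2.70 pos [0.609  0.0249 0.335 ] yaw 1.3712 q6 -1.380 F [0.4 0.7 0.6]
shift [ 0.0039 -0.0262  0.005 ] spin 0.0012
```

View pics/w3.png

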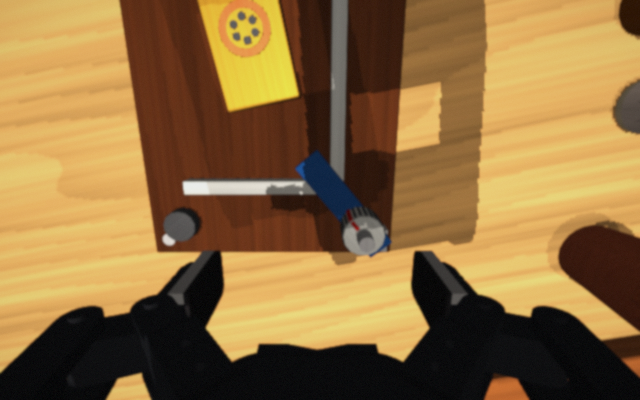

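Wrist view 3: the plate's far edge runs (230,110)-(299,96). The far fence is at rows 181-194, the left fence at columns 331-347, the nut at (365,235) with its mark near (352,224), and the far board edge at row 250.

```bash
cat >> h.py <<'E'
def edge(im,a,b,w=6,n=40):
    "fit the strongest edge near segment a-b (pixels), return two end points"
    g=cv2.GaussianBlur(im,(3,3),0).astype(np.float32); a,b=np.array(a,float),np.array(b,float)
    d=(b-a)/np.linalg.norm(b-a); nn=np.array([-d[1],d[0]]); o=np.arange(-w,w+.01,.25); P=[]
    for t in np.linspace(.04,.96,n):
        q=(a+(b-a)*t+o[:,None]*nn).astype(np.float32)
        v=cv2.remap(g,q[None,:,0],q[None,:,1],cv2.INTER_LINEAR)[0]
        G=np.abs(np.gradient(v,axis=0)).sum(1); k=G.argmax()
        s=slice(max(k-4,0),k+5); P.append(a+(b-a)*t+nn*(o[s]*G[s]).sum()/G[s].sum())
    P=np.array(P); 
    for _ in range(3):
        vx,vy,x,y=cv2.fitLine(P.astype(np.float32),cv2.DIST_HUBER,0,.01,.01).ravel(); r=np.abs((P-[x,y])@[-vy,vx]); P=P[r<max(2*np.median(r),.5)]
    f=lambda p:np.array([x,y])+np.array([vx,vy])*((p-[x,y])@[vx,vy])
    return np.array([f(a),f(b)])
def inter(L,M):
    a,b=L[:,:2]; c,d=M[:,:2]; t=np.linalg.solve(np.c_[b-a,c-d],c-a); return a+t[0]*(b-a)
def yaw(L): return np.arctan2(*(L[1]-L[0])[1::-1])
E
cat > m.py <<'E'
from h import *
np.set_printoptions(precision=4,suppress=True)
im=cv2.imread('pics/w3.png'); c=dict(np.load('w3.npz'))
E_=lambda a,b,z,**k: ray(c,edge(im,a,b,**k),z)
far=E_((165,251),(330,251),.018); right=E_((158,245),(121,5),.018); left=E_((391,225),(404,5),.018)
fl=E_((347,170),(346,10),.032); fi=E_((331,150),(332,10),.032); ff=E_((185,181),(295,181),.032)
for n,L in dict(far=far,right=right,left=left,fl_out=fl,fl_in=fi,ff_in=ff).items(): print(n,L[:,:2].ravel(),yaw(L))
A=inter(far,right);B=inter(far,left);C=inter(ff,fi);print('cornFR',A,'FL',B,'w',np.linalg.norm(A-B),'fencecorner',C)
pf=E_((232,109),(297,96),.034); pl=E_((298,92),(284,5),.034); pr=E_((228,104),(201,5),.034)
for n,L in dict(pf=pf,pl=pl,pr=pr).items(): print(n,L[:,:2].ravel(),yaw(L))
K=inter(pf,pl);print('plate corner',K,'w',np.linalg.norm(K-inter(pf,pr)))
for f in ('w2','w3'):
    im=cv2.imread(f'pics/{f}.png'); cc=dict(np.load(f+'.npz')); h=cv2.cvtColor(im,cv2.COLOR_BGR2HSV)
    m=((h[...,0]<8)|(h[...,0]>172))&(h[...,1]>130)&(h[...,2]>90)
    m[:, :330]=0; m[:,400:]=0; m[270:]=0
    ys,xs=np.nonzero(m); print(f,'red',len(xs),xs.mean(),ys.mean(),xs.min(),xs.max(),ys.min(),ys.max())
im=cv2.imread('pics/w2.png'); cv2.imwrite('pics/c2.png',cv2.resize(im[50:130,320:420],None,fx=6,fy=6,interpolation=2))
E
python3 m.py
```

```text
far [ 0.6417 -0.1357  0.6737  0.0233] 1.372543796500784
right [ 0.6339 -0.1423  0.43   -0.1014] 2.9438287950519535
left [0.6582 0.0856 0.4752 0.1222] 2.9442177896400965
fl_out [0.594  0.0502 0.4729 0.0742] 2.9461569088796566
fl_in [0.5747 0.0416 0.4705 0.0625] 2.943883679403707
ff_in [ 0.5756 -0.088   0.5946  0.0066] 1.3723062420611305
cornFR [ 0.6401 -0.1435] FL [0.6851 0.0802] w 0.2282242838612823 fencecorner [0.6006 0.0365]
pf [ 0.5268 -0.0309  0.5267  0.0235] 1.571858251968279
pl [0.5236 0.0249 0.4606 0.0242] -3.1298639699826523
pr [ 0.5214 -0.0348  0.4483 -0.0355] -3.131882013586759
plate corner [0.5267 0.0249] w 0.05965085511439536
w2 red 40 356.25 74.25 351 360 69 79
w3 red 27 354.9259259259259 225.66666666666666 352 358 222 229
```

View pics/c2.png

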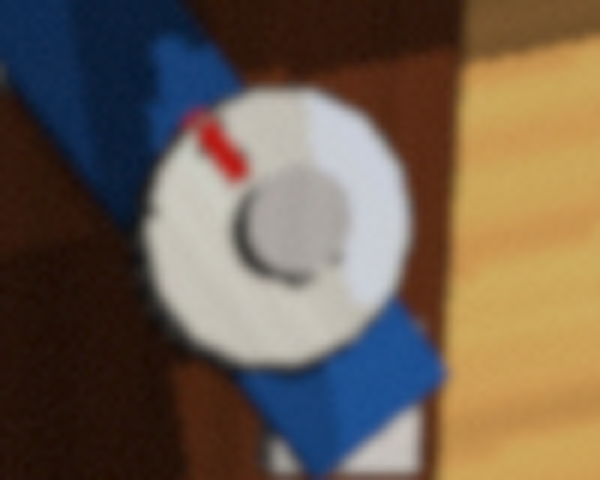

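```bash
cat > m2.py <<'E'
from h import *
np.set_printoptions(precision=4,suppress=True)
c=dict(np.load('w3.npz')); s,R=axes()
for z in (.160,.173):
  for x in (-.011,.011): print('tip',z,x,proj(c,[s['ee_pos']+R@[x,k,z] for k in (-.057,-.0425,.0425,.057)]).round(0).tolist())
c=dict(np.load('w2.npz')); y=-.198; Rj=np.array([[np.cos(y),-np.sin(y)],[np.sin(y),np.cos(y)]])
cor=np.array([.6006,.0365]); nut=cor+Rj@[.035,.025]; print('nut pred',nut)
im=cv2.imread('pics/w2.png'); h=cv2.cvtColor(im,cv2.COLOR_BGR2HSV)
m=((h[...,1]<50)&(h[...,2]>110)); m[:,:335]=0;m[:,400:]=0;m[:60]=0;m[115:]=0
k=biggest(m,(366,88)); W=ray(c,cv2.convexHull(k)[:,0,:],.0738)[:,:2]
print('nut meas',cv2.minEnclosingCircle((W*1000).astype(np.float32)))
m=((h[...,0]<8)|(h[...,0]>172))&(h[...,1]>130)&(h[...,2]>90); m[:, :330]=0; m[:,400:]=0;m[130:]=0
ys,xs=np.nonzero(m); P=ray(c,[[xs.mean(),ys.mean()]],.0738)[0,:2]
for n in (nut,np.array([.001*v for v in cv2.minEnclosingCircle((W*1000).astype(np.float32))[0]])):
  d=Rj.T@(P-n); print('mark',np.linalg.norm(d),np.arctan2(d[1],d[0])%(2*np.pi))
togo([.472,-.005,.215],1.3725)
E
python3 m2.py
```

```text
tip 0.16 -0.011 [[196.0, 295.0], [227.0, 295.0], [412.0, 295.0], [444.0, 295.0]]
tip 0.16 0.011 [[191.0, 251.0], [224.0, 251.0], [416.0, 251.0], [449.0, 251.0]]
tip 0.173 -0.011 [[206.0, 280.0], [235.0, 280.0], [405.0, 281.0], [434.0, 281.0]]
tip 0.173 0.011 [[201.0, 239.0], [231.0, 240.0], [408.0, 240.0], [438.0, 240.0]]
nut pred [0.6398 0.0541]
nut meas ((640.2520141601562, 54.08039855957031), 16.57098960876465)
mark 0.011864564857304815 3.8222247832553475
mark 0.01221568533333412 3.8029773438458485
t 2.75 pos [0.6103 0.0246 0.3354] yaw 1.3708 q6 -1.380 F [ 0.9 -0.7  0.4]
shift [ 0.1297 -0.0565  0.1203] spin -0.0017
```

Emit:
{"method": "step_arm", "body": {"series": [{"x": 0.035, "y": -0.015, "z": 0, "spin": 0}, {"x": 0.07, "y": -0.03, "z": 0.01, "spin": 0}, {"x": 0.105, "y": -0.045, "z": 0.02, "spin": 0}, {"x": 0.13, "y": -0.056, "z": 0.05, "spin": 0}, {"x": 0.13, "y": -0.056, "z": 0.085, "spin": 0}, {"x": 0.13, "y": -0.056, "z": 0.115, "spin": 0}, {"x": 0.13, "y": -0.056, "z": 0.115, "spin": 0}]}}

```text
time_s: 3.33
ee_pos: [0.471, -0.005, 0.2162]
eef_rot: [-0.315, -3.121, 0.0]
ft_force: [-2.1, 0.2, 0.0]
opening: 0.0853
grip_force: 0.0
```

```bash
python3 -c "
from h import *
togo([.472,-.005,.190],1.3725)"
```

```text
t 3.33 pos [ 0.471  -0.005   0.2162] yaw 1.3697 q6 -1.445 F [-2.1  0.2  0. ]
shift [-0.0011  0.0002  0.0262] spin -0.0028
```

Emit:
{"method": "step_arm", "body": {"series": [{"x": 0, "y": 0, "z": 0.013, "spin": 0}, {"x": 0, "y": 0, "z": 0.026, "spin": 0}, {"x": 0, "y": 0, "z": 0.026, "spin": 0}, {"x": 0, "y": 0, "z": 0.026, "spin": 0}]}}

```text
time_s: 3.67
ee_pos: [0.4727, -0.0049, 0.1945]
eef_rot: [0.315, 3.125, 0.0]
ft_force: [0.0, 0.5, 0.5]
opening: 0.0849
grip_force: 0.0
```

Emit:
{"method": "step_arm", "body": {"series": [{"x": 0, "y": 0, "z": 0, "spin": 0}, {"x": 0, "y": 0, "z": 0, "spin": 0}, {"x": 0, "y": 0, "z": 0, "spin": 0}, {"x": 0, "y": 0, "z": 0, "spin": 0}, {"x": 0, "y": 0, "z": 0, "spin": 0}, {"x": 0, "y": 0, "z": 0, "spin": 0}, {"x": 0, "y": 0, "z": 0, "spin": 0}, {"x": 0, "y": 0, "z": 0, "spin": 0}], "gripper": 0.6, "newtons": 25}}

```text
time_s: 4.33
ee_pos: [0.4724, -0.0048, 0.1952]
eef_rot: [0.314, 3.123, 0.0]
ft_force: [-1.6, 1.8, 15.7]
opening: 0.0625
grip_force: 22.7
```

```bash
python3 -c "
from h import *
togo([.5341,-.0154,.190],1.3725)"
```

```text
t 4.33 pos [ 0.4724 -0.0048  0.1952] yaw 1.3704 q6 -1.445 F [-1.6  1.8 15.7]
shift [-0.0626  0.0019  0.0053] spin -0.0021
```

Emit:
{"method": "step_arm", "body": {"series": [{"x": 0, "y": 0, "z": -0.001, "spin": 0}, {"x": -0.01, "y": 0, "z": -0.001, "spin": 0}, {"x": -0.02, "y": 0, "z": -0.001, "spin": 0}, {"x": -0.03, "y": 0, "z": -0.001, "spin": 0}, {"x": -0.04, "y": 0, "z": -0.001, "spin": 0}, {"x": -0.05, "y": 0, "z": -0.001, "spin": 0}, {"x": -0.056, "y": 0, "z": -0.001, "spin": 0}, {"x": -0.056, "y": 0, "z": -0.001, "spin": 0}]}}

```text
time_s: 5.0
ee_pos: [0.5282, -0.0163, 0.1955]
eef_rot: [0.315, 3.124, -0.0]
ft_force: [2.9, -2.3, 4.0]
opening: 0.0627
grip_force: 26.8
```

```bash
python3 -c "
from h import *
togo([.5341,-.0154,.190],1.3725); print(robot.sense()['opening'])
cv2.imwrite('pics/t1.png',cv2.resize(viewer.camera('top')[120:270,240:390,::-1],None,fx=4,fy=4))
cv2.imwrite('pics/s1.png',cv2.resize(viewer.camera('scene')[130:290,250:440,::-1],None,fx=4,fy=3.7))"
```

```text
t 5.00 pos [ 0.5282 -0.0163  0.1955] yaw 1.3699 q6 -1.458 F [ 2.9 -2.3  4. ]
shift [-0.0056  0.0021  0.0055] spin -0.0026
0.06267127544000112
```

View pics/s1.png

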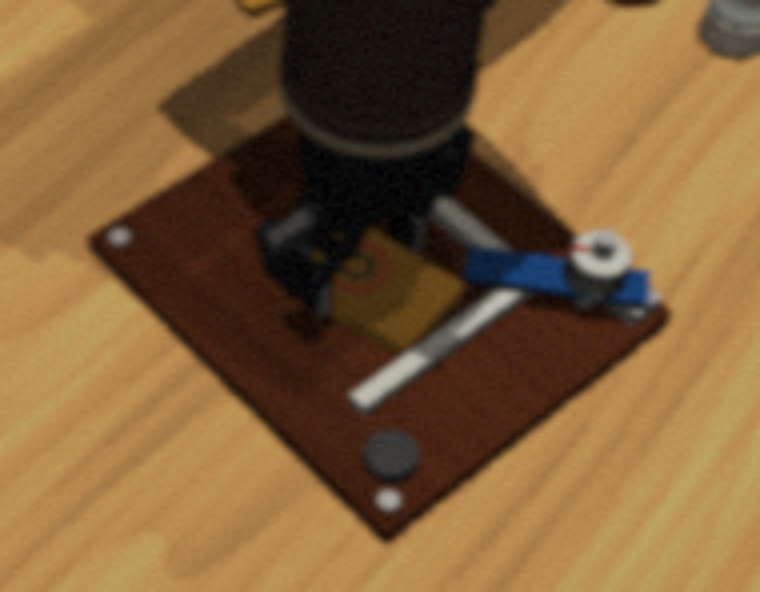

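The plate moves with the gripper and its far edge is nearly parallel to the far fence with a small gap. I'll press it home.

Emit:
{"method": "step_arm", "body": {"series": [{"x": -0.003, "y": 0, "z": 0, "spin": 0}, {"x": -0.005, "y": 0, "z": 0, "spin": 0}, {"x": -0.007, "y": 0, "z": 0, "spin": 0}, {"x": -0.009, "y": 0, "z": 0, "spin": 0}, {"x": -0.009, "y": 0, "z": 0, "spin": 0}]}}

```text
time_s: 5.52
ee_pos: [0.5343, -0.0175, 0.195]
eef_rot: [-0.314, -3.123, -0.0]
ft_force: [-6.4, 2.8, 11.7]
opening: 0.0609
grip_force: 23.8
```

```bash
python3 -c "
from h import *
togo([.5341,-.0154,.190],1.3725); print(robot.sense()['opening'],robot.sense()['wrist_torque'])
s,R=axes(); print(R.T@s['ft_force'])"
```

```text
t 5.52 pos [ 0.5343 -0.0175  0.195 ] yaw 1.3702 q6 -1.460 F [-6.4  2.8 11.7]
shift [0.0006 0.002  0.005 ] spin -0.0023
0.0608879349986098 [0.81397859 1.0538379  0.1556253 ]
[  6.89104587   1.41997268 -11.71701246]
```

Emit:
{"method": "step_arm", "body": {"series": [{"x": -0.002, "y": 0, "z": 0, "spin": 0}, {"x": -0.002, "y": 0, "z": 0, "spin": 0}]}}

```text
time_s: 5.68
ee_pos: [0.5362, -0.0179, 0.1949]
eef_rot: [-0.314, -3.123, -0.0]
ft_force: [-7.0, 4.5, 11.7]
opening: 0.0601
grip_force: 24.5
```

Emit:
{"method": "step_arm", "body": {"series": [{"x": 0, "y": 0, "z": 0, "spin": 0}, {"x": 0, "y": 0, "z": 0, "spin": 0}, {"x": 0, "y": 0, "z": 0, "spin": 0}, {"x": 0, "y": 0, "z": 0, "spin": 0}, {"x": 0, "y": 0, "z": -0.02, "spin": 0}, {"x": 0, "y": -0.01, "z": -0.05, "spin": 0.12}, {"x": 0, "y": -0.025, "z": -0.055, "spin": 0.24}, {"x": 0, "y": -0.05, "z": -0.055, "spin": 0.36}, {"x": 0, "y": -0.05, "z": -0.055, "spin": 0.48}, {"x": 0, "y": -0.05, "z": -0.055, "spin": 0.6}], "gripper": 0.85}}

```text
time_s: 6.52
ee_pos: [0.5272, -0.0683, 0.25]
eef_rot: [1.235, 2.888, 0.0]
ft_force: [0.6, 0.7, -0.0]
opening: 0.0728
grip_force: 0.0
```

Emit:
{"method": "step_arm", "body": {"series": [{"x": 0, "y": 0, "z": 0, "spin": 0.12}, {"x": 0, "y": 0, "z": 0, "spin": 0.24}, {"x": 0, "y": 0, "z": 0, "spin": 0.36}, {"x": 0, "y": 0, "z": 0, "spin": 0.48}, {"x": 0, "y": 0, "z": 0, "spin": 0.6}, {"x": 0, "y": 0, "z": 0, "spin": 0.72}, {"x": 0, "y": 0, "z": 0, "spin": 0.84}, {"x": 0, "y": 0, "z": 0, "spin": 0.96}, {"x": 0, "y": 0, "z": 0, "spin": 0.97}, {"x": 0, "y": 0, "z": 0, "spin": 0.97}], "gripper": 0.58}}

```text
time_s: 7.35
ee_pos: [0.5274, -0.0672, 0.2497]
eef_rot: [-2.429, -1.992, 0.0]
ft_force: [0.5, -0.0, -0.5]
opening: 0.0494
grip_force: 0.0
```

```bash
python3 -c "
from h import *
togo([.5266,-.0679,.193],-.198); print(robot.sense()['opening'])"
```

```text
t 7.35 pos [ 0.5274 -0.0672  0.2497] yaw -0.1973 q6 0.013 F [ 0.5 -0.  -0.5]
shift [-0.0008 -0.0006  0.0567] spin 0.0007
0.04937340271739163
```

Emit:
{"method": "step_arm", "body": {"series": [{"x": 0, "y": 0, "z": 0.025, "spin": 0}, {"x": 0, "y": 0, "z": 0.05, "spin": 0}, {"x": 0, "y": 0, "z": 0.056, "spin": 0}, {"x": 0.006, "y": 0, "z": 0.056, "spin": 0}, {"x": 0.012, "y": 0, "z": 0.056, "spin": 0}, {"x": 0.02, "y": 0, "z": 0.056, "spin": 0}, {"x": 0.028, "y": 0, "z": 0.056, "spin": 0}, {"x": 0.036, "y": 0, "z": 0.056, "spin": 0}, {"x": 0.04, "y": 0, "z": 0.056, "spin": 0}, {"x": 0.04, "y": 0, "z": 0.056, "spin": 0}]}}

```text
time_s: 8.18
ee_pos: [0.5357, -0.0269, 0.1942]
eef_rot: [2.43, 1.99, 0.001]
ft_force: [-0.6, -0.8, 0.1]
opening: 0.0493
grip_force: 0.0
```

```bash
python3 -c "
from h import *
togo([.5357,-.0228,.193],-.198); s,R=axes(); print(R.T@s['ft_force'],s['wrist_torque'])"
```

```text
t 8.18 pos [ 0.5357 -0.0269  0.1942] yaw -0.1986 q6 0.092 F [-0.6 -0.8  0.1]
shift [ 0.004  -0.0008  0.0012] spin -0.0006
[-0.94770901 -0.41807547 -0.05115188] [-0.03544582  0.0439709   0.06282353]
```

Emit:
{"method": "step_arm", "body": {"series": [{"x": 0.002, "y": 0, "z": 0, "spin": 0}, {"x": 0.004, "y": 0, "z": 0, "spin": 0}, {"x": 0.005, "y": 0, "z": 0, "spin": 0}, {"x": 0.005, "y": 0, "z": 0, "spin": 0}, {"x": 0.005, "y": 0, "z": 0, "spin": 0}]}}

```text
time_s: 8.6
ee_pos: [0.5363, -0.0232, 0.1936]
eef_rot: [-2.432, -1.988, 0.0]
ft_force: [-0.1, -1.2, 0.4]
opening: 0.0495
grip_force: 0.0
```

Emit:
{"method": "step_arm", "body": {"series": [{"x": 0.001, "y": 0, "z": 0, "spin": 0}, {"x": 0.002, "y": 0, "z": 0, "spin": 0}, {"x": 0.002, "y": 0, "z": 0, "spin": 0}]}}

```text
time_s: 8.85
ee_pos: [0.5367, -0.0214, 0.1936]
eef_rot: [2.432, 1.989, -0.001]
ft_force: [-0.9, -6.8, -0.3]
opening: 0.0498
grip_force: 3.0
```

```bash
python3 -c "
from h import *
togo([.5357,-.0228,.193],-.198); s,R=axes(); print(R.T@s['ft_force'],s['wrist_torque'])"
```

```text
t 8.85 pos [ 0.5367 -0.0214  0.1936] yaw -0.1998 q6 0.104 F [-0.9 -6.8 -0.3]
shift [-0.0015 -0.0007  0.0006] spin -0.0018
[-6.80129544  0.44926629  0.30883064] [-0.95899774  0.1145682   0.07973482]
```

Emit:
{"method": "step_arm", "body": {"series": [{"x": 0.0015, "y": 0, "z": 0, "spin": 0}, {"x": 0.0015, "y": 0, "z": 0, "spin": 0}, {"x": 0.0015, "y": 0, "z": 0, "spin": 0}]}}

```text
time_s: 9.1
ee_pos: [0.5368, -0.021, 0.1936]
eef_rot: [2.431, 1.989, -0.002]
ft_force: [-3.0, -25.5, 1.9]
opening: 0.0494
grip_force: 12.7
```

Emit:
{"method": "step_arm", "body": {"series": [{"x": -0.01, "y": 0, "z": 0, "spin": 0}, {"x": -0.01, "y": -0.01, "z": -0.03, "spin": 0}, {"x": -0.01, "y": -0.03, "z": -0.055, "spin": -0.1}, {"x": 0.01, "y": -0.05, "z": -0.055, "spin": -0.22}, {"x": 0.034, "y": -0.057, "z": -0.055, "spin": -0.34}, {"x": 0.034, "y": -0.057, "z": -0.055, "spin": -0.46}, {"x": 0.034, "y": -0.057, "z": -0.055, "spin": -0.58}, {"x": 0.034, "y": -0.057, "z": -0.055, "spin": -0.7}, {"x": 0.034, "y": -0.057, "z": -0.055, "spin": -0.82}, {"x": 0.034, "y": -0.057, "z": -0.055, "spin": -0.94}], "gripper": 0.35}}

```text
time_s: 9.93
ee_pos: [0.4878, 0.025, 0.2487]
eef_rot: [-1.259, -2.878, -0.0]
ft_force: [0.3, 0.3, 0.0]
opening: 0.0301
grip_force: 0.0
```

Emit:
{"method": "step_arm", "body": {"series": [{"x": 0, "y": 0, "z": 0, "spin": -0.12}, {"x": 0, "y": 0, "z": 0, "spin": -0.24}, {"x": 0, "y": 0, "z": 0, "spin": -0.36}, {"x": 0, "y": 0, "z": 0, "spin": -0.48}, {"x": 0, "y": 0, "z": 0, "spin": -0.6}, {"x": 0, "y": 0, "z": 0, "spin": -0.63}, {"x": 0, "y": 0, "z": 0, "spin": -0.63}, {"x": 0, "y": 0, "z": 0, "spin": -0.63}]}}

```text
time_s: 10.6
ee_pos: [0.4879, 0.0249, 0.2487]
eef_rot: [-0.318, -3.125, -0.0]
ft_force: [0.2, 1.1, -0.1]
opening: 0.03
grip_force: 0.0
```

```bash
python3 -c "
from h import *
togo([.4867,.0227,.195],1.3725); print(robot.sense()['opening'])"
```

```text
t 10.60 pos [0.4879 0.0249 0.2487] yaw 1.3682 q6 -1.379 F [ 0.2  1.1 -0.1]
shift [ 0.0007 -0.0024  0.0537] spin -0.0043
0.03004304449271713
```

Emit:
{"method": "step_arm", "body": {"series": [{"x": 0.001, "y": -0.002, "z": 0.025, "spin": -0.004}, {"x": 0.001, "y": -0.002, "z": 0.05, "spin": -0.004}, {"x": 0.001, "y": -0.002, "z": 0.053, "spin": -0.004}, {"x": 0.001, "y": -0.002, "z": 0.053, "spin": -0.004}, {"x": -0.003, "y": -0.002, "z": 0.053, "spin": -0.004}, {"x": -0.006, "y": -0.002, "z": 0.053, "spin": -0.004}, {"x": -0.008, "y": -0.002, "z": 0.053, "spin": -0.004}, {"x": -0.008, "y": -0.002, "z": 0.053, "spin": -0.004}]}}

```text
time_s: 11.27
ee_pos: [0.4955, 0.0214, 0.1966]
eef_rot: [-0.309, -3.126, -0.0]
ft_force: [-4.2, 1.6, 2.4]
opening: 0.0298
grip_force: 2.1
```

Emit:
{"method": "step_arm", "body": {"series": [{"x": -0.001, "y": 0, "z": 0, "spin": 0}, {"x": -0.002, "y": 0, "z": 0, "spin": 0}, {"x": -0.002, "y": 0, "z": 0, "spin": 0}]}}

```text
time_s: 11.52
ee_pos: [0.496, 0.0212, 0.1964]
eef_rot: [-0.309, -3.123, 0.0]
ft_force: [-12.0, 3.8, 6.9]
opening: 0.03
grip_force: 6.1
```

Emit:
{"method": "step_arm", "body": {"series": [{"x": -0.001, "y": 0, "z": 0, "spin": 0}, {"x": -0.001, "y": 0, "z": 0, "spin": 0}, {"x": 0.008, "y": 0, "z": 0, "spin": 0}, {"x": 0.008, "y": 0, "z": -0.035, "spin": 0}, {"x": 0.008, "y": 0, "z": -0.075, "spin": 0}, {"x": 0, "y": 0, "z": -0.115, "spin": 0}, {"x": -0.04, "y": -0.01, "z": -0.135, "spin": 0}, {"x": -0.08, "y": -0.02, "z": -0.135, "spin": 0}, {"x": -0.1, "y": -0.02, "z": -0.135, "spin": 0}, {"x": -0.1, "y": -0.02, "z": -0.135, "spin": 0}], "gripper": 1}}

```text
time_s: 12.35
ee_pos: [0.5959, -0.0197, 0.333]
eef_rot: [0.31, 3.119, -0.0]
ft_force: [-1.3, 0.1, 0.2]
opening: 0.0852
grip_force: 0.0
```

Emit:
{"method": "step_arm", "body": {"series": [{"x": 0, "y": 0, "z": 0, "spin": 0}, {"x": 0, "y": 0, "z": 0, "spin": 0}]}}

```text
time_s: 12.52
ee_pos: [0.5909, -0.018, 0.331]
eef_rot: [-0.309, -3.126, -0.0]
ft_force: [-0.2, -0.2, -0.8]
opening: 0.0852
grip_force: 0.0
```

```bash
python3 -c "
from h import *
togo([.64,.0541,.33])
c=viewer.calibration('wrist'); im=viewer.camera('wrist')[:,:,::-1]
cv2.imwrite('pics/w4.png',im); np.savez('w4.npz',**c)"
```

```text
t 12.52 pos [ 0.5909 -0.018   0.331 ] yaw 1.3737 q6 -1.456 F [-0.2 -0.2 -0.8]
shift [-0.0341  0.0804  0.001 ] spin None
```

View pics/w4.png

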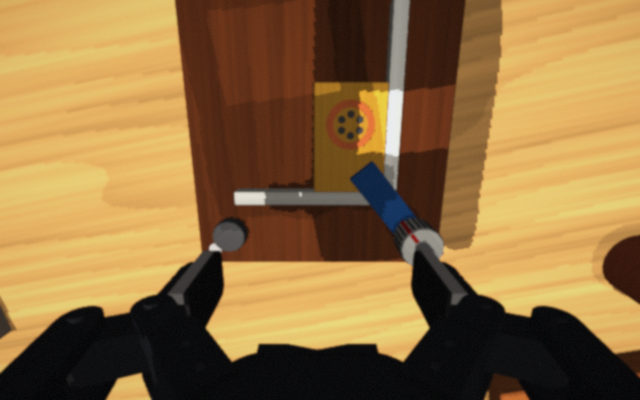

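The plate (314-388, rows 82-190) looks flush against both fences. I'll check that with numbers.

Run:
```python
from h import *
np.set_printoptions(precision=4,suppress=True)
im=cv2.imread('pics/w4.png'); c=dict(np.load('w4.npz'))
y=-.198; Rj=np.array([[np.cos(y),-np.sin(y)],[np.sin(y),np.cos(y)]]); o=np.array([.6006,.0365])-Rj@[.07,.06]
for n,a,b,z,w in [('near',(318,82),(385,82),.034,5),('right',(314,90),(314,185),.034,5),('ff_in',(237,191),(310,191),.032,4),('fl_in',(388,150),(394,20),.032,4),('far',(210,261),(390,262),.018,5)]:
    L=ray(c,edge(im,a,b,w=w),z)[:,:2]; print(n,((L-o)@Rj*1000).round(1).tolist())
togo([.64,.0541,.33])
```

```text
near [[-20.3, 3.8], [-20.3, 56.7]]
right [[-13.8, 1.2], [63.6, 1.1]]
ff_in [[69.8, -66.6], [69.7, -2.9]]
fl_in [[33.6, 60.3], [-64.2, 60.1]]
far [[144.0, -101.4], [143.7, 74.6]]
t 12.57 pos [ 0.5906 -0.0179  0.3309] yaw 1.3740 q6 -1.456 F [-0.1 -0.4 -0.3]
shift [-0.0344  0.0802  0.0008] spin None
```

Emit:
{"method": "step_arm", "body": {"series": [{"x": -0.009, "y": 0.02, "z": 0, "spin": -0.12}, {"x": -0.017, "y": 0.04, "z": 0, "spin": -0.24}, {"x": -0.026, "y": 0.06, "z": 0, "spin": -0.36}, {"x": -0.0345, "y": 0.08, "z": 0, "spin": -0.48}, {"x": -0.0345, "y": 0.08, "z": 0, "spin": -0.6}, {"x": -0.0345, "y": 0.08, "z": 0.01, "spin": -0.72}, {"x": -0.0345, "y": 0.08, "z": 0.02, "spin": -0.84}, {"x": -0.0345, "y": 0.08, "z": 0.03, "spin": -0.96}, {"x": -0.0345, "y": 0.08, "z": 0.04, "spin": -1.08}, {"x": -0.0345, "y": 0.08, "z": 0.04, "spin": -1.2}]}}

```text
time_s: 13.4
ee_pos: [0.6394, 0.054, 0.289]
eef_rot: [1.518, -2.747, -0.002]
ft_force: [-0.3, 0.7, 0.0]
opening: 0.0857
grip_force: 0.0
```

Emit:
{"method": "step_arm", "body": {"series": [{"x": 0, "y": 0, "z": 0, "spin": -0.06}, {"x": 0, "y": 0, "z": 0, "spin": -0.06}, {"x": 0, "y": 0, "z": 0, "spin": -0.06}]}}

```text
time_s: 13.65
ee_pos: [0.6403, 0.0538, 0.2909]
eef_rot: [1.59, -2.709, -0.0]
ft_force: [-0.7, 0.4, -0.3]
opening: 0.0849
grip_force: 0.0
```

```bash
python3 -c "
from h import *
togo([.6400,.0541,.220],2.63)"
```

```text
t 13.65 pos [0.6403 0.0538 0.2909] yaw 2.6320 q6 -2.595 F [-0.7  0.4 -0.3]
shift [-0.0001  0.0004  0.0709] spin 0.002
```

Emit:
{"method": "step_arm", "body": {"series": [{"x": 0, "y": 0, "z": 0.025, "spin": 0}, {"x": 0, "y": 0, "z": 0.05, "spin": 0}, {"x": 0, "y": 0, "z": 0.065, "spin": 0}, {"x": 0, "y": 0, "z": 0.07, "spin": 0}, {"x": 0, "y": 0, "z": 0.07, "spin": 0}, {"x": 0, "y": 0, "z": 0.07, "spin": 0}]}}

```text
time_s: 14.15
ee_pos: [0.6411, 0.0536, 0.2213]
eef_rot: [-1.591, 2.709, -0.0]
ft_force: [-0.4, -0.5, -0.0]
opening: 0.0857
grip_force: 0.0
```

Emit:
{"method": "step_arm", "body": {"series": [{"x": 0, "y": 0, "z": 0, "spin": 0}, {"x": 0, "y": 0, "z": 0, "spin": 0}, {"x": 0, "y": 0, "z": 0, "spin": 0}, {"x": 0, "y": 0, "z": 0, "spin": 0}, {"x": 0, "y": 0, "z": 0, "spin": 0}, {"x": 0, "y": 0, "z": 0, "spin": 0}, {"x": 0, "y": 0, "z": 0, "spin": 0}, {"x": 0, "y": 0, "z": 0, "spin": 0}, {"x": 0, "y": 0, "z": 0, "spin": 0}, {"x": 0, "y": 0, "z": 0, "spin": 0}], "gripper": 0.2, "newtons": 30}}

```text
time_s: 14.98
ee_pos: [0.6404, 0.054, 0.2215]
eef_rot: [1.592, -2.708, -0.001]
ft_force: [-7.2, 3.8, 14.2]
opening: 0.0322
grip_force: 28.6
```

```bash
python3 -c "
from h import *
togo([.6400,.0541,.220],2.63); s,R=axes(); print(R.T@s['ft_force'],s['wrist_torque'])"
```

```text
t 14.98 pos [0.6404 0.054  0.2215] yaw 2.6338 q6 -2.598 F [-7.2  3.8 14.2]
shift [0.0001 0.0004 0.0015] spin 0.0038
[  0.22677502   8.13861028 -14.21345172] [ 0.78449507  1.18878073 -0.05528062]
```

Emit:
{"method": "step_arm", "body": {"series": [{"x": 0, "y": 0.0005, "z": -0.001, "spin": 0}, {"x": 0, "y": 0.0005, "z": -0.001, "spin": 0.1}, {"x": 0, "y": 0.0005, "z": -0.001, "spin": 0.2}, {"x": 0, "y": 0.0005, "z": -0.0009, "spin": 0.3}, {"x": 0, "y": 0.0005, "z": -0.0008, "spin": 0.4}, {"x": 0, "y": 0.0005, "z": -0.0007, "spin": 0.5}, {"x": 0, "y": 0.0005, "z": -0.0006, "spin": 0.6}, {"x": 0, "y": 0.0005, "z": -0.0006, "spin": 0.7}, {"x": 0, "y": 0.0005, "z": -0.0005, "spin": 0.8}, {"x": 0, "y": 0.0005, "z": -0.0005, "spin": 0.8}]}}

```text
time_s: 15.82
ee_pos: [0.6398, 0.0547, 0.2212]
eef_rot: [0.401, -3.114, -0.002]
ft_force: [-5.3, 10.6, 2.9]
opening: 0.0317
grip_force: 33.0
```

```bash
python3 -c "
from h import *
togo([.6400,.0541,.220],2.63); s,R=axes(); print(R.T@s['ft_force'],R.T@s['wrist_torque'])"
```

```text
t 15.82 pos [0.6398 0.0547 0.2212] yaw 1.8267 q6 -1.790 F [-5.3 10.6  2.9]
shift [-0.     -0.0006  0.0012] spin -0.8033
[ 2.40843513 11.56256088 -2.89117085] [-1.88055722  0.40303009  0.01126168]
```

Emit:
{"method": "step_arm", "body": {"series": [{"x": 0, "y": 0, "z": 0.0001, "spin": 0.11}, {"x": 0, "y": 0, "z": 0.0002, "spin": 0.22}, {"x": 0, "y": 0, "z": 0.0003, "spin": 0.33}, {"x": 0, "y": 0, "z": 0.0003, "spin": 0.44}, {"x": 0, "y": 0, "z": 0.0004, "spin": 0.55}, {"x": 0, "y": 0, "z": 0.0005, "spin": 0.66}, {"x": 0, "y": 0, "z": 0.0005, "spin": 0.77}, {"x": 0, "y": 0, "z": 0.0006, "spin": 0.88}, {"x": 0, "y": 0, "z": 0.0007, "spin": 0.99}, {"x": 0, "y": 0, "z": 0.0007, "spin": 1.1}]}}

```text
time_s: 16.65
ee_pos: [0.6401, 0.0557, 0.2206]
eef_rot: [-1.284, -2.866, -0.003]
ft_force: [-2.6, 22.5, -0.3]
opening: 0.0321
grip_force: 32.7
```

```bash
python3 -c "
from h import *
togo([.6400,.0541,.220],2.63); s,R=axes(); print(R.T@s['ft_force'],R.T@s['wrist_torque'])
a=viewer.camera('scene')[185:225,375:425,::-1]; b=viewer.camera('wrist')[:,:,::-1]
a=cv2.resize(a,None,fx=8,fy=8,interpolation=2)
o=np.zeros((400,800,3),np.uint8); o[:320,:400]=a; o[:400,400:]=b[:,120:520]; cv2.imwrite('pics/n1.png',o)"
```

```text
t 16.65 pos [0.6401 0.0557 0.2206] yaw 0.7283 q6 -0.692 F [-2.6 22.5 -0.3]
shift [-0.0011 -0.0011  0.0006] spin -1.9017
[18.54754805 13.06078826  0.35546698] [-2.25466775  3.05886224 -0.03452025]
```

View pics/n1.png

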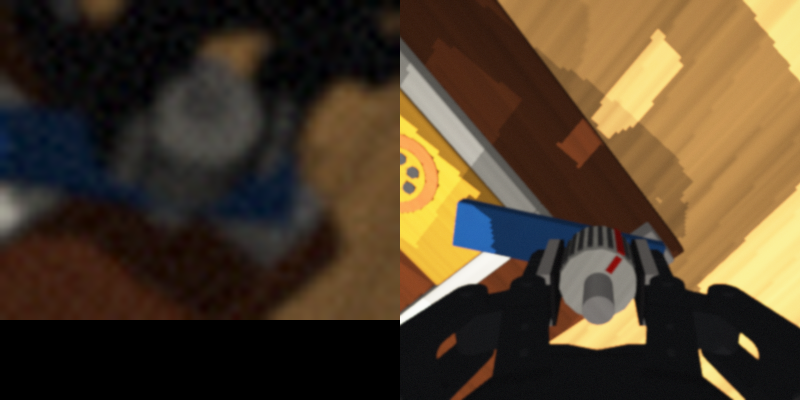

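The wrist view shows the nut held between the pads, with its red mark to the right of the stud at about (614,265). That direction is about what the commanded turn should give, so the nut is following. Side force suggests the nut axis lies about 2 mm further along +y; I'll shift and measure.

Emit:
{"method": "step_arm", "body": {"series": [{"x": 0.0008, "y": 0.0006, "z": 0, "spin": 0}, {"x": 0.0015, "y": 0.0012, "z": 0, "spin": 0}, {"x": 0.0015, "y": 0.0012, "z": 0, "spin": 0}]}}

```text
time_s: 17.0
ee_pos: [0.6401, 0.0563, 0.2205]
eef_rot: [-1.276, -2.87, -0.0]
ft_force: [-3.4, 8.0, 1.8]
opening: 0.032
grip_force: 32.7
```

```bash
cat > mk.py <<'E'
from h import *
import sys
def mark(zt):
    s,R=axes(); c=viewer.calibration('wrist'); im=viewer.camera('wrist')[:,:,::-1]; h=cv2.cvtColor(im,cv2.COLOR_BGR2HSV)
    m=((h[...,0]<8)|(h[...,0]>172))&(h[...,1]>110)&(h[...,2]>60); m[:,:240]=0;m[:,400:]=0;m[:225]=0;m[335:]=0
    g=(h[...,1]<60)&(h[...,2]>100); 
    # red pixels that fall on the top disc
    ys,xs=np.nonzero(m); P=ray(c,np.c_[xs,ys],zt)[:,:2]-[.640,.0555]; r=np.hypot(*P.T); k=r<.0162
    d=P[k].mean(0); a=np.arctan2(d[1],d[0])+.198
    print('mark jig angle %.3f'%(a%(2*np.pi)),'n',k.sum(),len(xs),'r',np.linalg.norm(d))
togo([.6400,.0541,.220],2.63); s,R=axes(); print(R.T@s['ft_force'],R.T@s['wrist_torque']); mark(float(sys.argv[1]))
E
python3 mk.py .0726
```

```text
t 17.00 pos [0.6401 0.0563 0.2205] yaw 0.7341 q6 -0.694 F [-3.4  8.   1.8]
shift [-0.0016 -0.0015  0.0005] spin -1.8959
[ 8.23986392  2.79893561 -1.82420756] [-0.4986132   1.30980279  0.0623603 ]
mark jig angle 1.915 n 138 327 r 0.010653156698278989
```

Emit:
{"method": "step_arm", "body": {"series": [{"x": 0.0006, "y": 0.0002, "z": 0.0001, "spin": 0.12}, {"x": 0.0006, "y": 0.0002, "z": 0.0002, "spin": 0.24}, {"x": 0.0006, "y": 0.0002, "z": 0.0002, "spin": 0.36}, {"x": 0.0006, "y": 0.0002, "z": 0.0003, "spin": 0.48}, {"x": 0.0006, "y": 0.0002, "z": 0.0004, "spin": 0.6}, {"x": 0.0006, "y": 0.0002, "z": 0.0005, "spin": 0.72}, {"x": 0.0006, "y": 0.0002, "z": 0.0005, "spin": 0.84}, {"x": 0.0006, "y": 0.0002, "z": 0.0006, "spin": 0.96}, {"x": 0.0006, "y": 0.0002, "z": 0.0007, "spin": 1.08}, {"x": 0.0006, "y": 0.0002, "z": 0.0008, "spin": 1.2}]}}

```text
time_s: 17.88
ee_pos: [0.641, 0.0566, 0.2199]
eef_rot: [2.679, 1.64, 0.004]
ft_force: [5.9, 4.7, -5.5]
opening: 0.0318
grip_force: 32.1
```

Emit:
{"method": "step_arm", "body": {"series": [{"x": 0, "y": 0, "z": 0.0001, "spin": 0.12}, {"x": 0, "y": 0, "z": 0.0002, "spin": 0.24}, {"x": 0, "y": 0, "z": 0.0002, "spin": 0.36}, {"x": 0, "y": 0, "z": 0.0003, "spin": 0.48}, {"x": 0, "y": 0, "z": 0.0003, "spin": 0.55}, {"x": 0, "y": 0, "z": 0.0003, "spin": 0.55}, {"x": 0, "y": 0, "z": 0.0003, "spin": 0.55}]}}

```text
time_s: 18.47
ee_pos: [0.6414, 0.0562, 0.2196]
eef_rot: [3.021, 0.859, 0.005]
ft_force: [8.5, 2.5, -8.0]
opening: 0.0316
grip_force: 31.8
```

```bash
python3 mk.py .0716
```

```text
t 18.47 pos [0.6414 0.0562 0.2196] yaw -1.0168 q6 1.057 F [ 8.5  2.5 -8. ]
shift [-0.0023  0.001  -0.0004] spin 2.6363
[8.50899711 2.33564518 8.01222654] [-0.52485661  1.28509907  0.00544839]
mark jig angle 0.062 n 128 280 r 0.01171919127022119
```

Emit:
{"method": "step_arm", "body": {"series": [{"x": 0.0004, "y": 0.0001, "z": 0.0004, "spin": 0.06}, {"x": 0.0004, "y": 0.0001, "z": 0.0004, "spin": 0.12}, {"x": 0.0004, "y": 0.0001, "z": 0.0004, "spin": 0.18}, {"x": 0.0004, "y": 0.0001, "z": 0.0004, "spin": 0.24}, {"x": 0.0004, "y": 0.0001, "z": 0.0004, "spin": 0.24}]}}

```text
time_s: 18.93
ee_pos: [0.6414, 0.0559, 0.2194]
eef_rot: [3.103, 0.487, 0.004]
ft_force: [4.3, -3.3, -1.9]
opening: 0.032
grip_force: 32.4
```

```bash
python3 mk.py .0714
```

```text
t 18.93 pos [0.6414 0.0559 0.2194] yaw -1.2596 q6 1.301 F [ 4.3 -3.3 -1.9]
shift [-0.0019  0.0013 -0.0006] spin 2.3935
[3.05100174 4.41979024 1.91470326] [-0.75783855  0.43760339 -0.44393067]
mark jig angle 6.169 n 133 301 r 0.01195538862809275
```

Emit:
{"method": "step_arm", "body": {"series": [{"x": 0, "y": 0, "z": 0, "spin": 0.06}, {"x": 0, "y": 0, "z": 0, "spin": 0.12}, {"x": 0, "y": 0, "z": 0, "spin": 0.18}, {"x": 0, "y": 0, "z": 0, "spin": 0.18}]}}

```text
time_s: 19.32
ee_pos: [0.6413, 0.0558, 0.2194]
eef_rot: [3.134, 0.206, 0.003]
ft_force: [3.9, -5.1, -0.4]
opening: 0.032
grip_force: 32.5
```

```bash
python3 mk.py .0714
```

```text
t 19.32 pos [0.6413 0.0558 0.2194] yaw -1.4396 q6 1.481 F [ 3.9 -5.1 -0.4]
shift [-0.0015  0.0015 -0.0006] spin 2.2136
[3.18255147 5.58943447 0.4198404 ] [-0.90791477  0.39750609 -0.44131217]
mark jig angle 6.171 n 134 319 r 0.01187649451929676
```

The torque holds at -0.44 N m and the mark stays still while the fingers turn on, so the nut is bottomed out. Backing off 1.57.

Emit:
{"method": "step_arm", "body": {"series": [{"x": 0, "y": 0, "z": 0, "spin": -0.1}, {"x": 0, "y": 0, "z": -0.0001, "spin": -0.2}, {"x": 0, "y": 0, "z": -0.0002, "spin": -0.3}, {"x": 0, "y": 0, "z": -0.0003, "spin": -0.4}, {"x": 0, "y": 0, "z": -0.0003, "spin": -0.5}, {"x": 0, "y": 0, "z": -0.0004, "spin": -0.6}, {"x": 0, "y": 0, "z": -0.0004, "spin": -0.7}, {"x": 0, "y": 0, "z": -0.0005, "spin": -0.8}, {"x": 0, "y": 0, "z": -0.0006, "spin": -0.9}, {"x": 0, "y": 0, "z": -0.0006, "spin": -1.0}]}}

```text
time_s: 20.2
ee_pos: [0.641, 0.0561, 0.22]
eef_rot: [2.645, 1.694, 0.002]
ft_force: [1.1, 0.0, 3.2]
opening: 0.0324
grip_force: 32.7
```

Emit:
{"method": "step_arm", "body": {"series": [{"x": 0, "y": 0, "z": 0, "spin": -0.1}, {"x": 0, "y": 0, "z": -0.0001, "spin": -0.2}, {"x": 0, "y": 0, "z": -0.0002, "spin": -0.3}, {"x": 0, "y": 0, "z": -0.0003, "spin": -0.4}, {"x": 0, "y": 0, "z": -0.0003, "spin": -0.5}, {"x": 0, "y": 0, "z": -0.0004, "spin": -0.57}, {"x": 0, "y": 0, "z": -0.0004, "spin": -0.57}, {"x": 0, "y": 0, "z": -0.0004, "spin": -0.57}, {"x": 0, "y": 0, "z": -0.0004, "spin": -0.57}]}}

```text
time_s: 20.95
ee_pos: [0.6407, 0.0563, 0.2203]
eef_rot: [2.071, 2.362, 0.0]
ft_force: [-0.3, -1.0, 5.5]
opening: 0.0323
grip_force: 32.9
```

```bash
sed -i 's/togo(\[.6400,.0541,.220\],2.63)/togo([.64,.0555,.22],.131)/' mk.py; sed -i "s/    print('mark/    cv2.imwrite('pics\/last.png',im)\n    print('mark/" mk.py; python3 mk.py .0724
```

```text
t 20.95 pos [0.6407 0.0563 0.2203] yaw 0.1313 q6 -0.091 F [-0.3 -1.   5.5]
shift [-0.0007 -0.0008  0.0003] spin 0.0003
[-0.94017831 -0.38056533 -5.51947551] [ 0.16041054 -0.16835984 -0.01623603]
mark jig angle 1.507 n 134 319 r 0.010637994978988756
```

View pics/last.png

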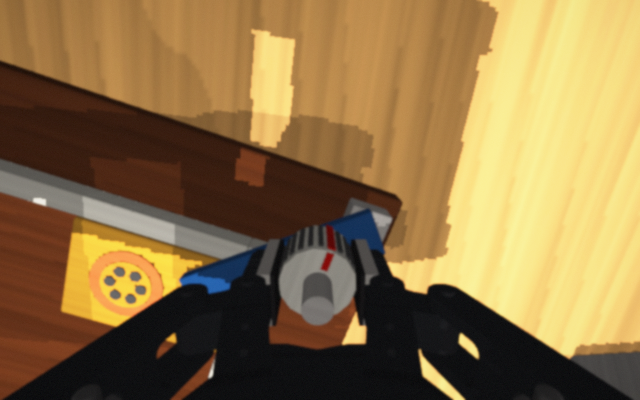

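The nut is held between the pads, with its mark at (328,258) pointing along jig +y. The plate at (120,280) still lies against the left fence. I'm handing the job in.

```bash
python3 -c "
from rig import job
print(job.finish_job())"
```

```text
the job is handed in; nothing more can be done
None
```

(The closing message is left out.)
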